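Index the decorating turntable by one notch

ROBOT

A 6-joint arm with a two-finger parallel gripper is mounted at the origin on a cart in front of the work surface, level with it; the furniture and walls round the work are solid. World frame = base frame: x ahead of the robot, y to its left, z up, the work surface at z = 0. Lengths are in m, angles in degrees, forces in N, time in s.
With the tool pointing down it reaches from about 0.25 to 0.725 m from the base axis. Payload 9.7 kg.
Tool frame: the origin (TCP) lies midway between the tips of the shut fingers; the grasp point (between the pads) lies 19 mm behind it (bot.pinch_z is the distance from the TCP to the grasp point, in m); z points along the fingers, y is the line along which they close (so a half turn about z gives the same grasp; the last joint's range is limited). The gripper opens to 85 mm and grips with 20 to 120 N. Pads are 22 mm wide; open, the fingers measure 114 mm over their backs; the gripper's body (76 mm by 85 mm) begins 54 mm behind the grasp point. The pads swing forward as they close: fully open they stand 13 mm farther back than shut.
Start: joints at [63.827, 4.979, 10.078, 95.1, 0, 90], TCP at [0.243, 0.494, 0.231] pointing down, gripper open.
Joint ranges: [-179.16, 179.16], [-48.56, 103.87], [-65.8, 70.77], [-126.05, 130.52], [-82.76, 87.17], [-180, 180]. Speed limits (degrees/s): [127.2, 127.2, 147.25, 180, 180, 180].

INTERFACE

Orientations are given as [roll, pitch, yaw] about the fixed x, y, z axes, in that order (R = Rz(yaw) Ry(pitch) Rx(roll)).
In Python, from workcell import sensors, camera, camera_params, ticket, bot gives the robot as it stands.
- The arm moves only by the shell command python3 -m jog 'ROWS' [FORCE]. ROWS is JSON, a list that holds one entry, the list of rows, each a list of 5 numbers: the shift along the world's x, y, z in units of 50 mm (1.0 is 50 mm), then the turn about the world's z in units of 5 degrees (1.0 is 5 degrees), then the opening, from 0 (shut) to 1 (fully open). In form: [[[tx, ty, tz, yaw, grip], ...]]. A call has 1 to 8 rows; each row shifts and turns the commanded pose from where the row before left it; what a row does not reach is not made up. A row lasts 1/10 s, in which the tool goes at most 50 mm and 8.59 degrees, less where a joint would pass 70% of its speed; a pose out of reach is approached as far as the arm can. A call is refused whole if a number of a shift passes 1 or a number of a turn 1, either way. A call with a gripper value outside its range is refused whole. The fingers move at their own pace and stop on an object; FORCE is the grip in N (left out, the last holds). Time passes only in rows, so rows that do not move let the fingers close. It gives the time, the measured TCP pose, the force, the opening and the grip force at its end, in the units of the state.
- sensors.get_obs(): the state, without advancing time (a new reading comes with each control period).
- camera(name): name is "scene" or "side" or "wrist"; returns the picture (420x560x3 uint8, blue, green, red); there is no depth.
- camera_params(name): a dict with "fx", "fy", "cx", "cy" (pixels), "T" (4x4, takes a point from camera to world coordinates); the wrist camera has in their place "tool_from_camera" (4x4, takes a point from camera to tool coordinates, whose origin is the TCP and whose axes are the flange's). Camera axes: x right, y down, z forward; pixel columns grow to the right and rows downward; lengths in m; the calibration is good to about 2 mm. A picture is of the moment at which its call begins: read the wrist's pose just before it. camera_params takes no time and is no camera call.
- ticket.job_done(): hands the job in; it is judged then, once.
The state is a dict: "time": time; "q": joint angles; "qd": joint speeds; "joint_efforts": joint torques, N m; "ee_pos": TCP position; "tcp_rot": TCP orientation; "wrist_force": force on the tool from outside, world axes, zero at the start; "torque": the same for the moment, N m; "opening": finger opening in m; "grasp_force": force on a finger pad.
Only numpy, scipy, OpenCV 4.12 (cv2) and the standard library are available. Lean on these libraries where they do the work, as an engineer would, in place of code of your own. Each camera call takes 0.05 s, during which the arm holds its last target. There are 200 camera calls.

TASK

A pinch pot stands on an indexing turntable, to be decorated in equal divisions. With the fingertips press the turntable's round spring plunger knob down to free it, and turn the table by exactly one notch so that the knob moves round towards the side (left or right) where the white glaze cup stands; then let the plunger spring fully up into that next notch. Only press and push: do not pinch or ram the knob, do not touch the pot, lift nothing, and leave the cup, the tape roll and the stamp where they are.

Things in the scene. Friction and masses are not known exactly. Their poses are not given: they have to be found in the camera images.
- knob: The plunger knob; origin at the centre of its flat top. Black, round, 40 mm across, 10.5 mm thick, top level, 134 mm above the worktable when up, nothing above it. It sits on the outer end of a dark steel lug (44 mm wide) bolted to the turning head, 147 mm from the axis, on the robot's side of the pot, and goes round with the head. A fingertip pressing on it carries it and the head round by friction.
- plunger (a joint): How far the knob is pressed straight down, m: 0 up (pin in a notch, table locked), 0.014 at the hard stop. Spring: 2 to 2.5 N at first, 5 to 5.5 N at the bottom. From 0.011 the pin is clear below the ring and the head can turn. Let go between notches, the pin rides under the ring (about 0.010) and springs up at a notch, centring itself if within 3 mm of its middle.
- wheel_head (a joint): Angle of the turning head, rad, positive anticlockwise from above; 0 at the start, in a notch. Notches are 30 degrees (0.524 rad) apart: 77 mm of arc at the knob. As the knob is on the robot's side, a positive turn takes it to the right (-y), a negative one to the left (+y). Play in a notch about 1 degree; bearing friction 0.06 N m, about 0.4 N at the knob.
- wheel_centre (a point): Point on the turntable's vertical axis, in the plane of its top face, 92 mm above the worktable. Grey cast turntable, head 211 mm across and 8 mm thick, its base fixed to the worktable. This frame does not turn with the head. (A plain banding wheel without knob or notched ring, nearer the robot, is not meant.)
- ring_mid (a point): Centre, on the turntable's axis, of the top face of the fixed aluminium index ring below the head: 272 mm across, 8 mm thick, top 72 mm above the worktable, 12 notches 14 mm wide in its rim.
- pot: Brown clay pinch pot, about 82 mm across and 49 mm high, standing loose at the middle of the turntable's top; origin at the centre of its underside, z up.
- cup: White glaze cup, orange-red inside, 59 mm across and 58 mm high, standing on the worktable left or right of the turntable (0.19 to 0.35 m from its axis); origin at the centre of its underside. Its side tells which way the knob has to go.
- tape: Roll of beige tape lying flat, 96 mm across and 25 mm high, on the other side of the turntable from the cup; origin at the centre of its underside.
- stamp: Wooden stamp block standing upright, 26x26x52 mm, on the worktable to the right; origin at the centre of its underside.

How it is judged (in metres and radians):
On the way, in this order (a step that is already met when the one before it is completed fails the run):
1. the plunger is pressed in, with the table still at its first notch (value of joint plunger above 0.009 m and value of joint wheel_head between -0.1 and 0.1 rad), for 0.05 s.
2. the knob has gone one notch towards the cup's side and the plunger is up in that notch (((world y of cup above 0.33 m and value of joint wheel_head between -0.5936 and -0.4536 rad) or (world y of cup below 0.33 m and value of joint wheel_head between 0.4536 and 0.5936 rad)) and value of joint plunger below 0.002 m), for 0.2 s.
At the end, for the whole second after the job is handed in: The head stands one notch (30 degrees, within 4) from its start, turned so that the knob went towards the cup's side; the plunger is up (within 2 mm) in that notch; the head is at rest, and the pot stands upright and still within 20 mm of the table's axis (all of step 2 and velocity of joint wheel_head between -0.05 and 0.05 rad/s and horizontal distance between pot and wheel_centre below 0.02 m and angle between pot's own z axis and vertical below 0.1 rad and linear speed of pot below 0.02 m/s); the robot touches nothing.
It fails at once if the table is turned half a notch or more past the next notch, or half a notch away from the cup's side (value of joint wheel_head above 0.8 rad or value of joint wheel_head below -0.8 rad or (world y of cup above 0.33 m and value of joint wheel_head above 0.26 rad) or (world y of cup below 0.33 m and value of joint wheel_head below -0.26 rad)).
It fails at once if the knob is pinched or rammed with over 40 N (contact force between the fingers and knob above 40 N).
It fails at once if the pot is touched by the robot, or shifted by more than 20 mm (contact force between any of the fingers, the arm and pot above 1 N or distance of pot from where it was at the start of the episode above 0.02 m).
It fails at once if the pot, the cup, the tape roll or the stamp is lifted by more than 10 mm (height (world z) of pot above 0.102 m or height (world z) of any of cup, tape, stamp above 0.01 m).
It fails at once if the cup, the tape roll or the stamp is moved by more than 20 mm (distance of any of cup, tape, stamp from where it was at the start of the episode above 0.02 m).
It also fails if it takes over 38 s, if anything falls off the work surface, if the arm or the gripper's body presses on something with over 40 N, if the wrist force passes 120 N, or if a joint passes its speed limit or range.

## Working session

There is one attempt and no reset: what is moved stays moved. The work goes in short steps, Python scripts to look and compute and a shell command to move; the robot and the scene stay as the last step left them, time stands still between calls to the robot, and variables do not carry over. Pictures are saved under pics/ and viewed, at most 10 in all, crops included, and the job is handed in when it is done.

```bash
mkdir -p pics; python3 - <<'E'
from workcell import sensors,camera,camera_params
import cv2
o=sensors.get_obs();print(o)
for n in("scene","side"):
    cv2.imwrite(f"pics/{n}0.png",camera(n));p=camera_params(n);print(n,p)
print(camera_params("wrist"))
E
```

```text
{'time': 0.0, 'q': array([6.38264886e+01, 5.01216061e+00, 1.00338102e+01, 9.50986967e+01,
       2.62456392e-04, 9.00002246e+01]), 'qd': array([ 0.01826036, -0.07264222,  0.03949911,  0.01279858,  0.01772069,
       -0.07389275]), 'joint_efforts': array([ 9.77588707e-05, -5.20381594e+01,  4.64809692e+01,  1.59434014e-02,
        2.93075107e-05, -8.12958490e-06]), 'ee_pos': array([0.24249938, 0.49340245, 0.23056712]), 'tcp_rot': array([-1.79922953e+02, -2.62154126e-04,  1.53826264e+02]), 'wrist_force': array([-0.81252308, -0.67437831,  0.55472586]), 'torque': array([-0.01855343,  0.00364427, -0.01408317]), 'grasp_force': 0.0, 'opening': 0.08537246727803477}
scene {'fx': 510.7760679533782, 'fy': 510.7760679533782, 'cx': 280.2192647273617, 'cy': 215.53023759610807, 'T': array([[ 0.82776981, -0.34057921,  0.44587323, -0.0280942 ],
       [-0.5606035 , -0.53438173,  0.63258192, -0.69348292],
       [ 0.02282226, -0.77359031, -0.63327496,  1.00089531],
       [ 0.        ,  0.        ,  0.        ,  1.        ]])}
side {'fx': 383.2946330263061, 'fy': 383.2946330263061, 'cx': 284.0344115865757, 'cy': 211.2100315251056, 'T': array([[ 0.9805283 , -0.12725994,  0.14956325,  0.41353467],
       [-0.19618434, -0.60099024,  0.77480478, -0.60759829],
       [-0.00871556, -0.78905997, -0.61425434,  0.76277403],
       [ 0.        ,  0.        ,  0.        ,  1.        ]])}
{'fx': 322.5234553755351, 'fy': 322.5234553755351, 'cx': 282.41152367660385, 'cy': 208.47221085364686, 'tool_from_camera': array([[ 1.54510037e-04, -9.56467230e-01, -2.91839705e-01,
         7.54059349e-02],
       [ 9.99999497e-01, -1.41515289e-04,  9.93232554e-04,
         1.18092460e-04],
       [-9.91294170e-04, -2.91839711e-01,  9.56466727e-01,
        -1.41691196e-01],
       [ 0.00000000e+00,  0.00000000e+00,  0.00000000e+00,
         1.00000000e+00]])}
```

View pics/scene0.png

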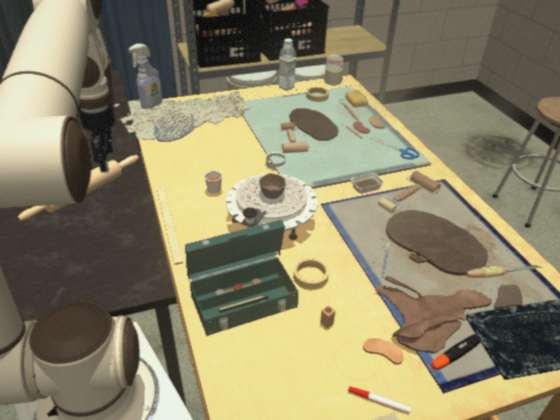

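View pics/side0.png

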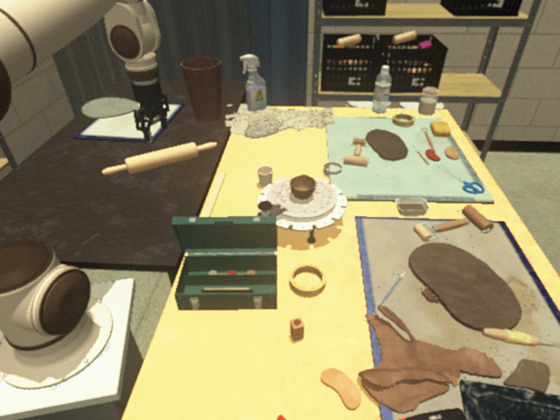

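The cup (scene 213,182) stands left of the turntable (272,197) and the tape (310,272) right of it. The knob is at about (251,215) in scene and (266,208) in side. An open toolbox with a raised lid stands in front.

```bash
cat > h.py <<'E'
import numpy as np,cv2
from workcell import sensors,camera,camera_params
def ray(p,T,u,v):
    d=T[:3,:3]@np.array([(u-p['cx'])/p['fx'],(v-p['cy'])/p['fy'],1]);return T[:3,3],d
def plane(n,u,v,z):
    p=camera_params(n);c,d=ray(p,p['T'],u,v);return c+d*(z-c[2])/d[2]
def proj(n,X):
    p=camera_params(n);c=np.linalg.inv(p['T'])@np.r_[X,1];return p['fx']*c[0]/c[2]+p['cx'],p['fy']*c[1]/c[2]+p['cy']
E
python3 - <<'E'
from h import *
a=cv2.imread('pics/scene0.png');b=cv2.imread('pics/side0.png')
A=cv2.resize(a[160:270,170:340],None,fx=4,fy=4,interpolation=cv2.INTER_CUBIC)[:,:680]
B=cv2.resize(b[160:270,190:360],None,fx=4,fy=4,interpolation=cv2.INTER_CUBIC)
A=A[:300];B=B[:300]
cv2.imwrite('pics/crop.png',np.vstack([A,B]))
for n,l in(('scene',[('cup',213,186,.03),('tc',272,197,.1),('knob',251,214,.134),('tape',310,272,.025),('boxlidL',186,240,.15),('boxlidR',283,224,.15),('boxfront',297,300,.05)]),('side',[('cup',265,178,.03),('tc',303,197,.095),('knob',266,208,.134),('boxlidL',178,218,.15),('boxlidR',278,218,.15)])):
    for k,u,v,z in l: print(n,k,plane(n,u,v,z).round(3))
E
```

```text
scene cup [0.557 0.517 0.03 ]
scene tc [0.634 0.29  0.1  ]
scene knob [0.52  0.22  0.134]
scene tape [0.593 0.042 0.025]
scene boxlidL [0.321 0.203 0.15 ]
scene boxlidR [0.558 0.124 0.15 ]
scene boxfront [ 0.493 -0.036  0.05 ]
side cup [0.564 0.516 0.03 ]
side tc [0.645 0.291 0.095]
side knob [0.522 0.209 0.134]
side boxlidL [0.292 0.194 0.15 ]
side boxlidR [0.542 0.141 0.15 ]
```

View pics/crop.png

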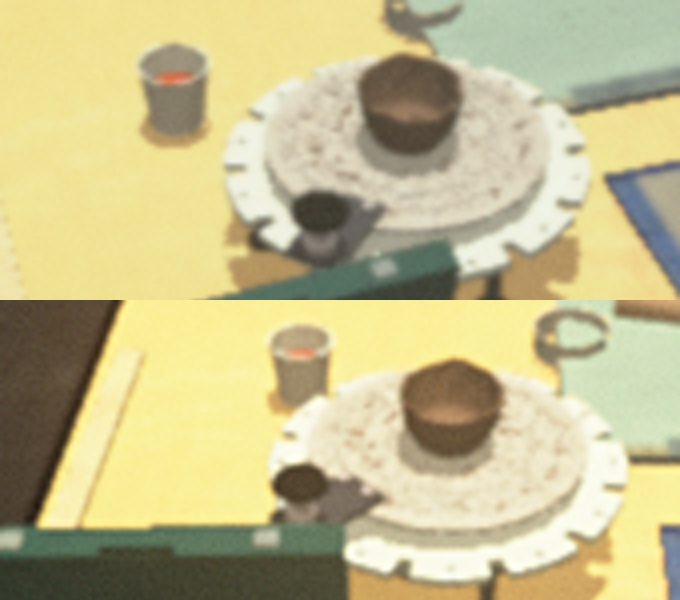

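```bash
cat >> h.py <<'E'
def tri(obs):
    A=np.zeros((3,3));b=np.zeros(3)
    for c,d in obs:
        d=d/np.linalg.norm(d);M=np.eye(3)-np.outer(d,d);A+=M;b+=M@c
    X=np.linalg.solve(A,b);return X
E
python3 - <<'E'
from h import *
def r(n,u,v):
    p=camera_params(n);return ray(p,p['T'],u,v)
im={n:cv2.imread(f'pics/{n}0.png') for n in('scene','side')}
for k,s,t in[('knob',(250,212.8),(265,205.5)),('lidR',(283,222),(276,215)),('lidL',(187,241),(178,218)),('potrim',(272.5,180),(303,180))]:
    print(k,tri([r('scene',*s),r('side',*t)]).round(3))
# head edges on plane z=.092 : circle fit, crop pixel points
for n,o,pts in(('scene',(170,160),[(265,150),(548,150),(300,190-90),(355,73),(470,73),(520,105),(530,190),(480,215)]),('side',(190,160),[(307,140),(585,140),(330,105),(380,80),(520,83),(570,108),(575,170),(530,207),(470,225)])):
    P=np.array([plane(n,o[0]+u/4,o[1]+v/4,.092)[:2] for u,v in pts])
    s=np.linalg.lstsq(np.c_[2*P,np.ones(len(P))],(P**2).sum(1),rcond=None)[0]
    print(n,s[:2].round(3),np.sqrt(s[2]+s[0]**2+s[1]**2).round(4))
E
```

```text
knob [0.522 0.229 0.129]
lidR [0.527 0.082 0.205]
lidL [0.301 0.146 0.193]
potrim [0.649 0.311 0.142]
scene [0.642 0.303] 0.1007
side [0.644 0.304] 0.1017
```

```bash
python3 -m jog '[[[0.3,-0.3,0.2,0,0],[0.6,-0.6,0.2,0,0],[0.6,-0.6,0,0,0],[0.6,-0.6,0,0,0],[0.6,-0.6,0,0,0],[0.6,-0.6,0,0,0],[0.6,-0.6,0,0,0],[0.6,-0.6,0,0,0]]]' 20; python3 -m jog '[[[0.5,-0.3,0,0,0],[0.2,-0.1,0,0,0],[0,0,0,0,0],[0,0,0,0,0]]]'
python3 - <<'E'
from h import *
o=sensors.get_obs();print(o['q'].round(1),o['ee_pos'],o['tcp_rot'],o['wrist_force'],o['time'])
np.savez('w1.npz',p=o['ee_pos'],r=o['tcp_rot']);cv2.imwrite('pics/w1.png',camera('wrist'))
E
```

```text
time: 0.9
ee_pos: [0.4685, 0.2671, 0.251]
tcp_rot: [-180.0, -0.0, 153.8]
wrist_force: [-0.3, 0.6, -0.3]
opening: 0.0001
grasp_force: 0.0
time: 1.3
ee_pos: [0.502, 0.2491, 0.251]
tcp_rot: [-180.0, -0.0, 153.8]
wrist_force: [-0.7, 0.1, -0.0]
opening: 0.0
grasp_force: 0.0
[26.4  7.  14.5 97.5  0.  52.5] [0.50199334 0.24909942 0.25104574] [-1.79974728e+02 -4.11401105e-02  1.53837387e+02] [-0.66794215  0.13582575 -0.00383301] 1.3
```

View pics/w1.png

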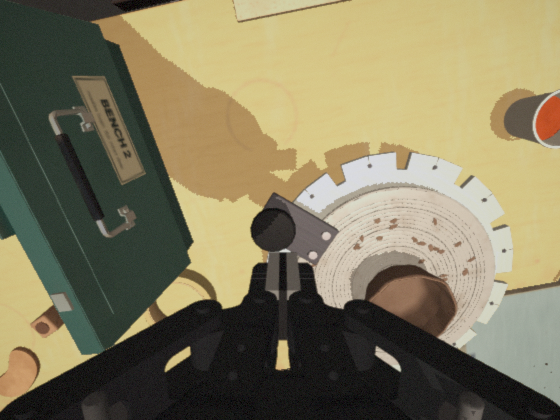

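The knob top is at about (272,228), fully visible with radius about 22 px. The lug runs right from it to the head, whose edge runs roughly (340,208)-(410,184)-(480,215).

```bash
cat >> h.py <<'E'
from scipy.spatial.transform import Rotation as Ro
def wplane(f,u,v,z):
    w=np.load(f);T=np.eye(4);T[:3,:3]=Ro.from_euler('xyz',w['r'],degrees=True).as_matrix();T[:3,3]=w['p']
    p=camera_params('wrist');c,d=ray(p,T@p['tool_from_camera'],u,v);return c+d*(z-c[2])/d[2]
E
python3 - <<'E'
from h import *
im=cv2.imread('pics/w1.png');g=im.max(2)
m=np.zeros_like(g);m[195:262,240:300]=(g[195:262,240:300]<45)*255
cs,_=cv2.findContours(m,cv2.RETR_EXTERNAL,cv2.CHAIN_APPROX_NONE)
c=max(cs,key=cv2.contourArea);print(cv2.minEnclosingCircle(c),cv2.boundingRect(c),cv2.contourArea(c))
K=wplane('w1.npz',272,228,.134);print('knob',K)
# far-side ring outer rim, white
P=np.array([wplane('w1.npz',u,v,.072)[:2] for u,v in[(300,190),(344,163),(385,153),(440,155),(480,175),(502,208),(512,250)]])
Q=np.array([wplane('w1.npz',u,v,.092)[:2] for u,v in[(340,208),(370,190),(410,184),(450,192),(480,215),(493,245)]])
for X in(P,Q):
    s=np.linalg.lstsq(np.c_[2*X,np.ones(len(X))],(X**2).sum(1),rcond=None)[0];R=np.sqrt(s[2]+s[0]**2+s[1]**2);print(s[:2],R,np.hypot(*(K[:2]-s[:2])))
for b in[(326,237),(313,256)]:print(wplane('w1.npz',*b,.1))
E
```

```text
((272.7073059082031, 228.85365295410156), 21.90589141845703) (251, 208, 44, 32) 478.5
knob [0.51697626 0.23220366 0.134     ]
[0.64083147 0.31145735] 0.1352158561455703 0.14704169723079394
[0.63584602 0.3184539 ] 0.09837126908844879 0.14686430283497176
[0.55938777 0.26866751 0.1       ]
[0.57224523 0.24885235 0.1       ]
```

```bash
python3 -m jog '[[[0.31,-0.34,-0.4,0,0],[0,0,-0.8,0,0],[0,0,-0.7,0,0],[0,0,-0.3,0,0],[0,0,0,0,0],[0,0,0,0,0]]]'
python3 - <<'E'
from h import *
cv2.imwrite('pics/w2.png',np.vstack([cv2.resize(camera('wrist')[150:300,200:400],(533,400)),cv2.resize(camera('scene')[180:240,200:320],(533,200))[:200]]))
E
```

```text
time: 1.95
ee_pos: [0.5181, 0.2323, 0.143]
tcp_rot: [179.9, 0.1, 153.9]
wrist_force: [-1.0, -0.8, 0.4]
opening: -0.0006
grasp_force: 0.0
```

View pics/w2.png

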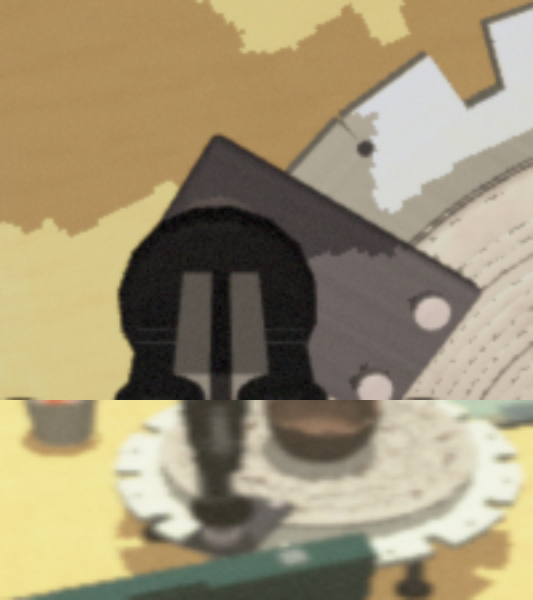

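The fingertips (crop 220,330) stand centred over the knob disc, so I press down gently.

```bash
python3 -m jog '[[[0,0,-0.1,0,0],[0,0,-0.06,0,0],[0,0,-0.06,0,0],[0,0,0,0,0]]]'; python3 -m jog '[[[0,0,-0.06,0,0],[0,0,-0.06,0,0],[0,0,-0.06,0,0],[0,0,0,0,0],[0,0,0,0,0]]]'
```

```text
time: 2.45
ee_pos: [0.5184, 0.2317, 0.1303]
tcp_rot: [180.0, 0.0, 153.8]
wrist_force: [0.9, 1.3, 3.2]
opening: -0.0002
grasp_force: 1.3
time: 2.95
ee_pos: [0.5184, 0.2317, 0.1215]
tcp_rot: [180.0, 0.0, 153.8]
wrist_force: [2.8, 2.2, 4.2]
opening: 0.0001
grasp_force: 2.3
```

```bash
python3 -m jog '[[[0,0,-0.02,0,0],[0,0,-0.02,0,0],[0,0,0,0,0]]]'; python3 -m jog '[[[0,0,0,0,0]]]'
```

```text
time: 3.25
ee_pos: [0.5184, 0.2317, 0.12]
tcp_rot: [179.9, 0.0, 153.8]
wrist_force: [1.8, 0.6, 8.9]
opening: 0.0002
grasp_force: 4.2
time: 3.35
ee_pos: [0.5184, 0.2317, 0.12]
tcp_rot: [180.0, 0.0, 153.8]
wrist_force: [1.9, 0.9, 8.1]
opening: 0.0002
grasp_force: 4.0
```

```bash
python3 -m jog '[[[-0.065,0.11,0,-0.5,0],[-0.065,0.11,0,-0.5,0],[-0.055,0.115,0,-0.5,0],[-0.055,0.115,0,-0.5,0],[-0.045,0.12,0,-0.5,0],[-0.045,0.12,0,-0.5,0],[0,0,0,0,0]]]'
python3 - <<'E'
from h import *
o=sensors.get_obs();np.savez('w3.npz',p=o['ee_pos'],r=o['tcp_rot'])
w=camera('wrist');cv2.imwrite('pics/w3.png',w)
E
```

```text
time: 4.05
ee_pos: [0.5022, 0.2669, 0.12]
tcp_rot: [179.9, 0.1, 138.8]
wrist_force: [4.3, 1.5, 7.8]
opening: -0.0001
grasp_force: 3.4
```

View pics/w3.png

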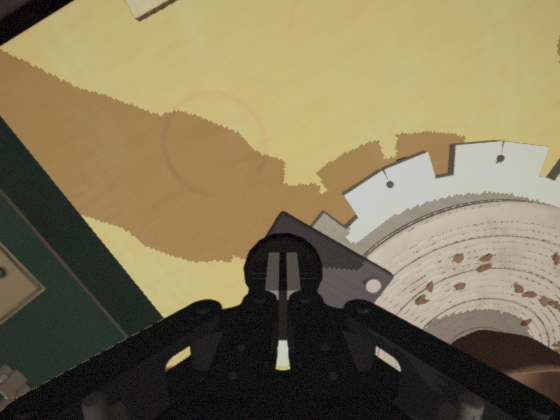

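The knob is still under the fingertips (285,260), and the lug has moved with it past the next ring notch. I carry on for the second half.

```bash
python3 -m jog '[[[-0.034,0.123,0,-0.5,0],[-0.034,0.123,0,-0.5,0],[-0.024,0.126,0,-0.5,0],[-0.024,0.126,0,-0.5,0],[-0.012,0.127,0,-0.5,0],[-0.012,0.127,0,-0.5,0],[0,0,0,0,0]]]'
python3 - <<'E'
from h import *
o=sensors.get_obs();np.savez('w4.npz',p=o['ee_pos'],r=o['tcp_rot'])
w=camera('wrist');cv2.imwrite('pics/w4.png',w)
E
```

```text
time: 4.8
ee_pos: [0.4954, 0.3043, 0.12]
tcp_rot: [179.9, 0.0, 123.8]
wrist_force: [5.4, -0.6, 7.5]
opening: 0.0
grasp_force: 3.5
```

View pics/w4.png

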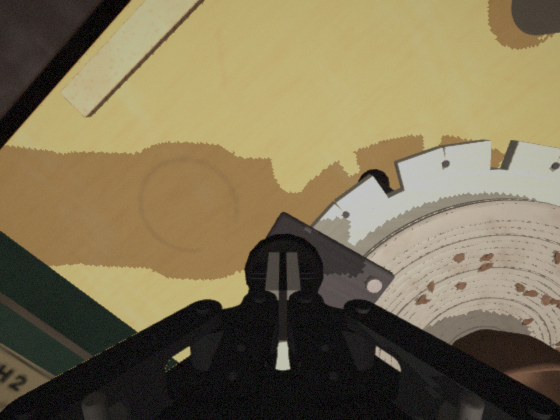

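```bash
python3 - <<'E'
from h import *
C=np.array([.641,.3115]);a=[]
for f,u,v in[('w1.npz',326,237),('w3.npz',373.5,286),('w4.npz',374,286)]:
    P=wplane(f,u,v,.1)[:2]-C;a.append(np.degrees(np.arctan2(P[1],P[0]))%360);print(P,np.hypot(*P),a[-1],a[-1]-a[0])
E
```

```text
[-0.08195385 -0.04330825] 0.09269324607019629 207.85407027782227 0.0
[-0.09002857 -0.01899841] 0.09201132360929255 191.91609491176504 -15.93797536605723
[-0.09159775  0.00507756] 0.09173837195507405 176.82715468357188 -31.026915594250397
```

```bash
python3 -m jog '[[[0,0,0.04,0,0],[0,0,0.04,0,0],[0,0,0.04,0,0],[0,0,0.06,0,0],[0,0,0.06,0,0],[0,0,0.08,0,0],[0,0,0.1,0,0],[0,0,0,0,0]]]'; python3 -m jog '[[[0,0,0.4,0,0],[0,0,0.8,0,0],[0,0,0.8,0,0],[-0.4,-0.4,0.4,0,0],[-0.4,-0.4,0,0,0],[-0.4,0,0,0,0],[0,0,0,0,0],[0,0,0,0,0]]]'
python3 - <<'E'
from h import *
o=sensors.get_obs();np.savez('w5.npz',p=o['ee_pos'],r=o['tcp_rot'])
w=camera('wrist');cv2.imwrite('pics/w5.png',w);s=camera('side');cv2.imwrite('pics/s5.png',cv2.resize(s[160:270,190:360],None,fx=4,fy=4,interpolation=cv2.INTER_CUBIC))
E
```

```text
time: 5.65
ee_pos: [0.4945, 0.3037, 0.1407]
tcp_rot: [-180.0, -0.0, 123.8]
wrist_force: [0.3, 0.1, 0.8]
opening: 0.0005
grasp_force: 0.0
time: 6.45
ee_pos: [0.4345, 0.2638, 0.2603]
tcp_rot: [180.0, 0.0, 123.9]
wrist_force: [0.0, 0.2, 0.4]
opening: 0.0001
grasp_force: 0.0
```

View pics/w5.png

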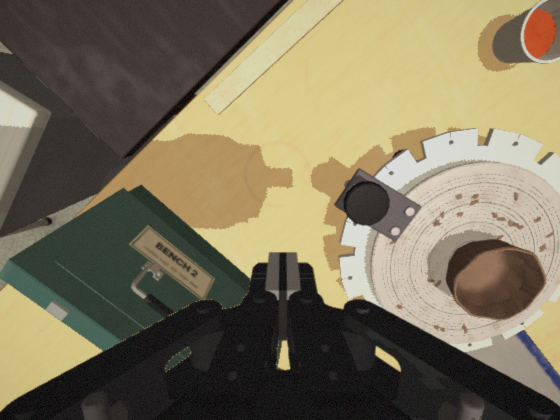

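View pics/s5.png

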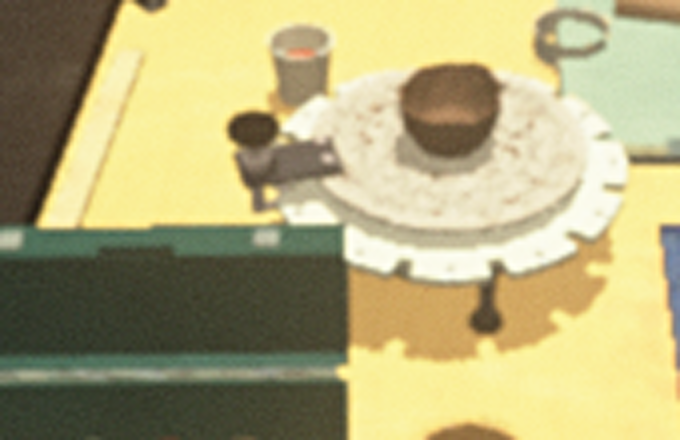

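The knob (wrist 367,202; side crop 252,130) now stands one notch nearer the cup, and the pot is unmoved. I check its height and angle.

```bash
python3 - <<'E'
from h import *
C=np.array([.641,.3115])
for z in(.134,.124):
    K=wplane('w5.npz',367,203,z);P=K[:2]-C
    print(z,K,np.hypot(*P),np.degrees(np.arctan2(P[1],P[0]))%360-212.8,'side proj crop',[(a-b)*4 for a,b in zip(proj('side',K),(190,160))])
# same for start reference
print([(a-b)*4 for a,b in zip(proj('side',[.5172,.232,.134]),(190,160))])
# bolts
for b in[(409,211),(396,232)]:
    P=wplane('w5.npz',*b,.1)[:2]-C;print(P,np.degrees(np.arctan2(P[1],P[0]))%360)
E
```

```text
0.134 [0.49590557 0.30329962 0.134     ] 0.14532597761294297 -29.565223570872035 side proj crop [np.float64(247.77501376870578), np.float64(119.06374287117706)]
0.124 [0.49977103 0.30244431 0.124     ] 0.14151900410405518 -29.131183403465855 side proj crop [np.float64(254.06077771760954), np.float64(130.45741921466833)]
[np.float64(292.22804603396116), np.float64(173.30630514207587)]
[-0.09264608  0.00542486] 176.64889137757658
[-0.08908586 -0.0187216 ] 191.86813987576798
```

```bash
python3 - <<'E'
from h import *
def blob(im,u,v,r=9):
    I=cv2.resize(im,None,fx=4,fy=4,interpolation=cv2.INTER_CUBIC);m=np.zeros(I.shape[:2],np.uint8)
    s=np.s_[int(4*(v-r)):int(4*(v+r)),int(4*(u-r)):int(4*(u+r))];m[s]=(I[s].max(2)<62)*255
    n,l,st,c=cv2.connectedComponentsWithStats(m);k=1+st[1:,4].argmax()
    return c[k]/4,st[k]/4
def r(n,q):
    p=camera_params(n);return ray(p,p['T'],*q)
new={n:camera(n) for n in('scene','side')}
for t,ims,g in(('start',{n:cv2.imread(f'pics/{n}0.png') for n in new},((250,213),(265,205.5))),('now',new,(proj('scene',[.495,.304,.13]),(253,192.5)))):
    a,sa=blob(ims['scene'],*g[0]);b,sb=blob(ims['side'],*g[1])
    print(t,a,sa,b,sb,tri([r('scene',a),r('side',b)]))
E
```

```text
Traceback (most recent call last):
ValueError: attempt to get argmax of an empty sequence
```

```bash
python3 - <<'E'
from h import *
def blob(im,u,v,r=8):
    I=cv2.resize(im,None,fx=4,fy=4,interpolation=cv2.INTER_CUBIC);m=np.zeros(I.shape[:2],np.uint8)
    s=np.s_[int(4*(v-r)):int(4*(v+r)),int(4*(u-r)):int(4*(u+r))];g=I[s].max(2);m[s]=(g<g.min()+25)*255
    n,l,st,c=cv2.connectedComponentsWithStats(m);k=1+st[1:,4].argmax()
    return c[k]/4,st[k]/4
def r(n,q):
    p=camera_params(n);return ray(p,p['T'],*q)
new={n:camera(n) for n in('scene','side')}
for t,ims,g in(('start',{n:cv2.imread(f'pics/{n}0.png') for n in new},((250,213),(265,205.5))),('now',new,(proj('scene',[.495,.304,.13]),(253,192.5)))):
    a,sa=blob(ims['scene'],*g[0]);b,sb=blob(ims['side'],*g[1])
    print(t,a,sa,b,sb,tri([r('scene',a),r('side',b)]))
cv2.imwrite('pics/sc6.png',cv2.resize(new['scene'][160:270,170:340],None,fx=4,fy=4,interpolation=cv2.INTER_CUBIC))
E
```

```text
start [250.33055724 213.1865536 ] [243.75 208.5   13.5   10.   412.75] [265.18528969 205.97893153] [258.75 201.75  13.     8.75 332.25] [0.52249763 0.22804294 0.12850184]
now [229.57632902 202.55513649] [223.5  198.25  12.     9.   348.  ] [253.23842593 192.42777778] [247.75 188.75  11.     8.   270.  ] [0.49903975 0.299775   0.12785126]
```

View pics/sc6.png

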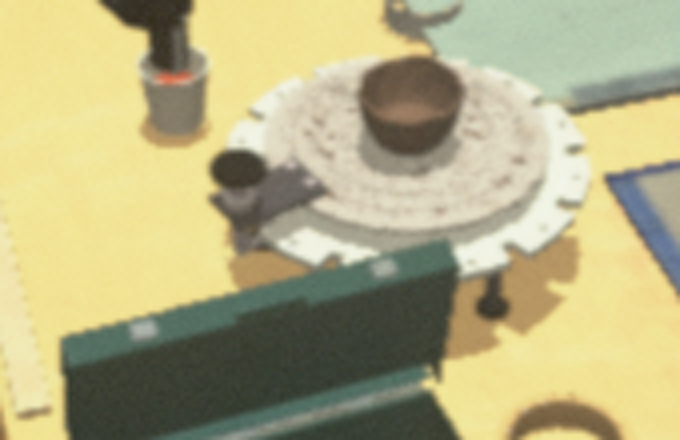

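The knob (scene crop 238,168) is at the same height as at the start, 128 mm against 128.5 mm, so the plunger is up. The cup and pot have not moved.

```bash
python3 -c "
from workcell import ticket
print(ticket.job_done())"
```

```text
the job is handed in; nothing more can be done
None
```

I pressed the plunger, turned the table one notch (30°, measured to about 1°) so the knob went left towards the cup, and let it spring up there; camera checks agree and the job is handed in, but no verdict came back.

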